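Lower the printer bed off its wedge

ROBOT

A 6-joint arm with a two-finger parallel gripper is mounted at the origin on the work surface. World frame = base frame: x ahead of the robot, y to its left, z up, the work surface at z = 0. Lengths are in mm, angles in rad, forces in N, time in s.
With the tool pointing down it reaches from about 300 to 775 mm from the base axis. Payload 14.6 kg.
Tool frame: the origin (TCP) lies at the very end of the fingers, on their centre line; the grasp point (between the pads) lies 19 mm behind it; z points along the fingers, y is the line along which they close (so a half turn about z gives the same grasp; the last joint's range is limited). The gripper opens to 94 mm and grips with 3 to 60 N. Pads are 16 mm wide; open, the fingers measure 119 mm over their backs; the gripper's body (75 mm by 177 mm) begins 78 mm behind the grasp point.
Start: joints at [-1.19, 0.3, 1.521, -0, 1.321, -0.067], TCP at [238.133, -495.764, 205.446] pointing down, gripper open.
Joint ranges: [-3.03, 3.03], [-0.79, 2.21], [0.23, 2.52], [-1.04, 4.18], [0, 3.07], [-2.55, 2.55]. Speed limits (rad/s): [2.22, 2.22, 2.57, 3.14, 3.14, 3.14].

INTERFACE

Orientations are given as [roll, pitch, yaw] about the fixed x, y, z axes, in that order (R = Rz(yaw) Ry(pitch) Rx(roll)).
In Python, from cell import manip, optics gives the robot as it stands.
- The arm moves only by the shell command python3 -m crank 'ROWS' [FORCE]. ROWS is JSON, a list of rows, each a list of 7 numbers: the opening in per cent of the stroke, from 0 (shut) to 100 (fully open), then the shift along the tool's x, y, z in mm, then the turn, a rotation vector about the tool's x, y, z in rad. A call has 1 to 10 rows; each row is the pose to reach, as a shift and turn from the pose commanded when the call began, along the tool's axes at that moment; what a row does not reach only later rows make up. A row lasts 1/10 s, in which the tool goes at most 50 mm and 8.59 degrees, less where a joint would pass 70% of its speed; a pose out of reach is approached as far as the arm can. A call with a gripper value outside its range is refused whole. The fingers move at their own pace and stop on an object; FORCE is the grip in N (left out, the last holds). Time passes only in rows, so rows that repeat a pose let the fingers close. It gives the time, the measured TCP pose, the force, the opening and the grip force at its end, in the units of the state.
- manip.read_state(): the state, without advancing time (a new reading comes with each control period).
- optics.camera(name): name is "scene" or "top"; returns (picture, depth): 420x560x3 uint8, red, green, blue; 420x560 float32, mm along the optical axis (not along the pixel's ray), 0 where there is no reading.
- optics.calibration(name): a dict with "camera_matrix" (3x3 intrinsics, pixels), "k1" (the pictures are not rectified: a ray, as slopes to the right and down, at radius r is drawn at 1 + k1 r^2 times it, then the intrinsics apply), "R" (3x3) and "t" (3): a world point X has camera coordinates R X + t. Camera axes: x right, y down, z forward; pixel columns grow to the right and rows downward; lengths in mm; the calibration is good to about 2 mm. A picture is of the moment at which its call begins. calibration takes no time and is no camera call.
- manip.sign_off(): hands the job in; it is judged then, once.
The state is a dict: "clock": time; "joints": joint angles; "qd": joint speeds; "effort": joint torques, N m; "eef_pos": TCP position; "eef_rot": TCP orientation; "wrist_force": force on the tool from outside, world axes, zero at the start; "moment": the same for the moment, N m; "finger_gap": finger opening in mm; "finger_force": force on a finger pad.
Only numpy, scipy, OpenCV 4.12 (cv2) and the standard library are available. Lean on these libraries where they do the work, as an engineer would, in place of code of your own. Each camera call takes 0.05 s, during which the arm holds its last target. There are 200 camera calls.

TASK

The heavy printer bed is propped up at its front edge on a plastic wedge. Work the wedge straight back out in small tugs of about a centimetre, pausing after each, so that the bed sinks gently onto its rests and never drops; the cross-beam stands over the wedge, so come in slanted, the gripper leaning away from it. Then lay the wedge flat on its underside in the wide compartment of the parts tray and let go of it, and only after that press the wide key on the sloping console briefly with about 5 newtons to confirm, leaving the two round keys and everything else alone.

Things in the scene. Friction and masses are not known exactly. Their poses are not given: they have to be found in the camera images.
- cradle: Dark steel base plate, fixed, 6 mm thick, carrying the bed. Origin on the table under the middle of the front edge of the lowered bed. That edge and the wedge look away from the robot: +x runs from the edge back to the hinge (200 mm), towards the robot; z up. Before the edge the plate runs on to x = -160 mm (y +-100 mm), top at z = 6 mm; the wedge lies on it.
- beam (a point): Middle of the aluminium cross-beam that spans the cradle above the wedge, axes as the cradle's: 20 mm in x, 260 mm in y, 50 mm in z, its middle 30 mm before the bed's edge, its underside 65 mm and top 115 mm above the table; on posts 20 mm square at y = +-140 mm, with caps up to 121 mm.
- bed: The bed: aluminium plate 200 x 260 x 10 mm of about 2 kg (blue-green sheet on top), hinged along its far edge, free to fall. Origin at the middle of its lower front edge, 13 mm above the table when fully down on its rests, about 27 mm at the start on the wedge. It sinks 3 mm for each 10 mm the wedge is drawn back and is down after about 46 mm. Moving faster than 0.15 m/s there is a drop.
- wedge: White plastic wedge, 130 mm long, 34 mm wide, 80 g. Origin on its underside at mid-length; x points to the thin nose (under the bed), z up. Ramp from 28 mm high at x = -15 mm down to 4 mm at x = +65 mm; behind it, an upright grip fin, 16 mm thick in y, 42 mm tall, x from -65 to -15 mm. At the start its nose reaches 56 mm behind the bed's front edge. Sliding takes 5 to 20 N. Drawn back 60 mm it is clear of the bed, 100 mm clear of the beam for lifting.
- wedge_nose (a point): Tip of the wedge's nose, 65 mm ahead of its origin, 2 mm up.
- wedge_grip (a point): Grip point amid the fin: 48 mm behind the wedge's origin, 28 mm above its underside; axes as the wedge's.
- tray: Black open tray, fixed, 190 x 190 mm, walls 4 mm thick and 18 mm high, floor 4 mm thick. Origin under its centre. A divider along x at y = +35 mm parts a wide compartment (-y side, 182 x 124 mm) from a narrow one (+y side) with two small parts in it. Tray and console may change sides.
- tray_bay (a point): Middle of the floor of the tray's wide compartment (floor height); axes as the tray's.
- console: Grey console, fixed, 113 mm deep, 170 mm wide, 90 mm tall, its face sloping 30 degrees from level, facing away from the robot, with a screen above and a row of three grey keys below. Origin under its centre; its -x side is the low front, away from the robot.
- key_wide (a joint): Travel in m of the wide middle key: 0 = free, end stop at 0.0015, stiffness 4 N per mm; it registers beyond 0.001 (4 N).
- key_wide_top (a point): Middle of the top of the wide rectangular key (24 x 44 mm, standing 3 mm proud of the face); z is the outward normal of the face, tilted 30 degrees from vertical, away from the robot; press along -z.
- key_left (a joint): Travel in m of the round key (18 mm) 55 mm to the +y side of the wide key; not to be pressed.
- key_right (a joint): Travel in m of the round key (18 mm) 55 mm to the -y side of the wide key; not to be pressed.
- coupler: small upright aluminium cylinder 25 mm wide, 25 mm tall, standing in the narrow compartment of the tray; bystander
- bearing: steel ring 26 mm wide, 9 mm high, in the narrow compartment of the tray; bystander
- wrench: steel wrench 180 mm long lying far out on the right; bystander
- scraper: bed scraper 220 mm long, black handle, lying far left; bystander
- driver: screwdriver 200 mm long, black handle, lying far right; bystander
- partbox: clear plastic box 90 x 60 x 25 mm beyond the wedge; bystander
- jar: jar 60 mm wide, 70 mm tall, far right; bystander
There are look-alikes about, which are no part of the job. What is shaped like the wedge but brown or pink is not meant. Leave any purple look-alike of the console alone.

How it is judged:
By the outcome, as a careful person would: the job done as asked, in the order asked, and still so for the second after the job is handed in, with the robot touching nothing.
It also fails if it takes over 72 s, if anything falls off the work surface, if the arm or the gripper's body presses on something with over 40 N, if the wrist force passes 120 N, or if a joint passes its speed limit or range.

## Working session

There is one attempt and no reset: what is moved stays moved. The work goes in short steps, Python scripts to look and compute and a shell command to move; the robot and the scene stay as the last step left them, time stands still between calls to the robot, and variables do not carry over. Pictures are saved under pics/ and viewed, at most 10 in all, crops included, and the job is handed in when it is done.

```bash
ls; mkdir -p pics; python3 - <<'E'
from cell import manip, optics
import cv2,numpy as np
for n in ("scene","top"):
    p,d=optics.camera(n); cv2.imwrite(f"pics/{n}0.png",p[:,:,::-1]); np.savez(f"{n}0.npz",p=p,d=d)
    c=optics.calibration(n); print(n,c, (d==0).mean())
print(manip.read_state())
E
```

```text
pics
scene {'camera_matrix': array([[432.33948946,   0.        , 278.52311943],
       [  0.        , 432.33948946, 210.4152869 ],
       [  0.        ,   0.        ,   1.        ]]), 'k1': -0.037496584565739635, 'R': array([[ 0.29636352,  0.95498666,  0.01300554],
       [ 0.50441112, -0.14494297, -0.85121146],
       [-0.81101053,  0.25882817, -0.5246617 ]]), 't': array([-104.60855495, -195.70331641, 1653.50497162])} 0.004060374149659864
top {'camera_matrix': array([[528.38518627,   0.        , 283.22200397],
       [  0.        , 528.38518627, 210.3245136 ],
       [  0.        ,   0.        ,   1.        ]]), 'k1': -0.12914873368069613, 'R': array([[-9.80040147e-03, -9.99950082e-01, -1.94590380e-03],
       [-9.92794546e-01,  9.96265086e-03, -1.19414131e-01],
       [ 1.19427557e-01,  7.61576254e-04, -9.92842625e-01]]), 't': array([ -63.83088307,  555.15195234, 1565.6007133 ])} 0.0039625850340136055
{'clock': 0.1, 'joints': array([-1.18961072e+00,  3.00424606e-01,  1.52150630e+00, -5.71842586e-06,
        1.32065925e+00, -6.66305477e-02]), 'qd': array([-0.00013175, -0.00258215, -0.00098448, -0.00139157,  0.00029268,
       -0.00102994]), 'effort': array([ 1.25585902e-03, -5.32641721e+01, -3.53283942e+01,  7.09447078e-02,
        2.35047826e-02, -5.14225906e-05]), 'eef_pos': array([ 238.04773777, -495.5716429 ,  204.94345704]), 'eef_rot': array([-3.14059700e+00, -6.08881557e-05,  4.47817538e-01]), 'wrist_force': array([0.50493594, 0.01166458, 0.38158856]), 'moment': array([0.02601451, 0.0034707 , 0.04387407]), 'finger_force': 0.0, 'finger_gap': 93.97592629584321}
```

View pics/scene0.png

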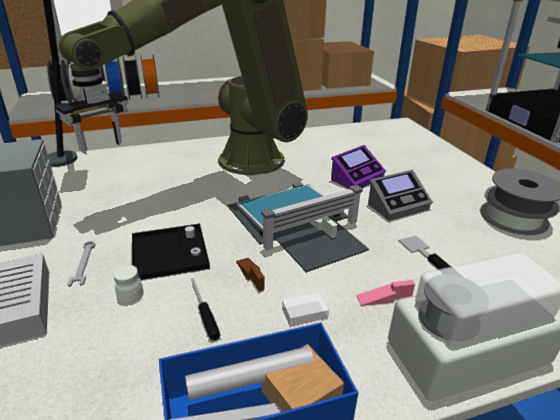

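View pics/top0.png

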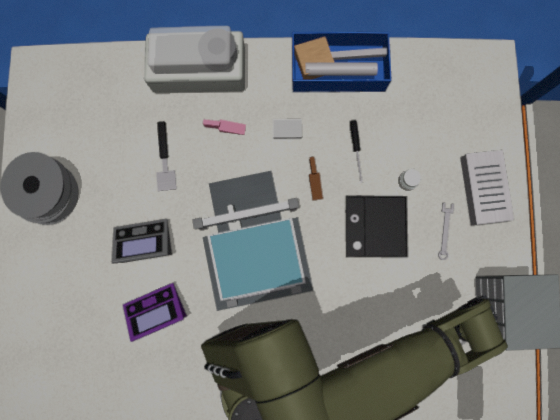

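The scene view shows the wedge under the beam at about (330,228), with the tray at (170,250). The grey console is at (400,193), next to its purple look-alike. In the top view the wedge is near (233,212), the beam runs (198,222)–(294,204), the tray is centred at (377,226), and the wide key is near (141,231).

```bash
cat > h.py <<'E'
import numpy as np, cv2
from cell import manip, optics
def grab(n): 
    p,d=optics.camera(n); return p,d,cloud(n,d)
def rays(n,uv):
    c=optics.calibration(n); k=c["k1"]; uv=np.asarray(uv,float).reshape(-1,1,2)
    s=cv2.undistortPoints(uv,c["camera_matrix"],np.array([k,0,0,0,0.]))[:,0]
    return np.c_[s,np.ones(len(s))]
def cloud(n,d):
    c=optics.calibration(n); v,u=np.mgrid[:420,:560]
    X=rays(n,np.stack([u,v],-1).astype(float))*d.reshape(-1,1)
    return ((X-c["t"])@c["R"]).reshape(420,560,3)   # R^T (X-t)
def plane(n,uv,z):
    c=optics.calibration(n); r=rays(n,uv)@c["R"]; o=-c["R"].T@c["t"]
    return o+r*((z-o[2])/r[:,2])[:,None]
def rect(P): 
    (c,s,a)=cv2.minAreaRect(P[:,:2].astype(np.float32)); return np.round(c,1),np.round(s,1),round(a,2)
def proj(n,X):
    c=optics.calibration(n); Y=np.atleast_2d(X)@c["R"].T+c["t"]; s=Y[:,:2]/Y[:,2:]
    s=s*(1+c["k1"]*(s**2).sum(1,keepdims=True)); return s@c["camera_matrix"][:2,:2].T+c["camera_matrix"][:2,2]
E
python3 - <<'E'
from h import *
pt=np.load("top0.npz"); ps=np.load("scene0.npz")
W=cloud("top",pt["d"]);p=pt["p"].astype(int);S=cloud("scene",ps["d"]);q=ps["p"].astype(int)
def box(u0,u1,v0,v1):
    m=np.zeros((420,560),bool);m[v0:v1,u0:u1]=1;return m
b=box(188,305,190,235)&(W[...,2]>95)&(W[...,2]<130); print("beam",b.sum(),rect(W[b]),W[b][:,2].mean())
hsv=cv2.cvtColor(pt["p"],cv2.COLOR_RGB2HSV)
g=box(195,315,215,310)&(hsv[...,0]>85)&(hsv[...,0]<105)&(hsv[...,1]>110)&(W[...,2]<70); print("sheet",g.sum(),rect(W[g]))
t=box(335,418,185,265)&(pt["p"].max(2)<60)&(W[...,2]<30); print("tray",t.sum(),rect(W[t]),np.percentile(W[t][:,2],[5,50,95]))
c=box(105,175,215,268)&(W[...,2]>20); P=W[c]; print("console",c.sum(),rect(P),np.percentile(P[:,2],[2,50,98]))
w=box(222,245,190,222)&(W[...,2]>10)&(W[...,2]<62)&(pt["p"].min(2)>120); print("wedge top",w.sum(),rect(W[w]),W[w].mean(0)); print("px",np.argwhere(w).min(0),np.argwhere(w).max(0))
w=box(305,350,205,250)&(S[...,2]>12)&(S[...,2]<58)&(ps["p"].min(2)>110); print("wedge sc",w.sum(),rect(S[w]),S[w].mean(0),np.percentile(S[w][:,2],[2,98]))
T=np.zeros((600,800,3),np.uint8)
T[:,:400]=cv2.resize(pt["p"][170:270,195:262][:,:,::-1],(400,600),interpolation=cv2.INTER_CUBIC)
T[:300,400:]=cv2.resize(pt["p"][213:268,105:178][:,:,::-1],(400,300),interpolation=cv2.INTER_CUBIC)
T[300:,400:]=cv2.resize(ps["p"][195:255,290:370][:,:,::-1],(400,300),interpolation=cv2.INTER_CUBIC)
cv2.imwrite("pics/crop1.png",T)
E
```

```text
beam 902 (array([537.2,  39.8]), array([ 30.1, 309.2]), 11.33) 116.27110392430123
sheet 3 (array([ 343.5, -101. ]), array([1. , 9.5]), 17.49)
tray 3453 (array([ 505.9, -353.4]), array([188.2, 185.9]), 88.65) [-0.87100737  5.50106437 17.32329506]
console 2081 (array([453.1, 190.1]), array([532.2, 143.8]), 86.17) [28.85254631 65.45120044 95.1465743 ]
wedge top 50 (array([546.9,  81.9]), array([46.1, 40.3]), 72.66) [556.24128122  86.13146019  44.70611651]
px [205 227] [221 243]
wedge sc 94 (array([528.5, 118.9]), array([ 79.7, 103.5]), 14.82) [537.87289282  85.06703168  41.13625416] [24.97566208 50.44037496]
```

View pics/crop1.png

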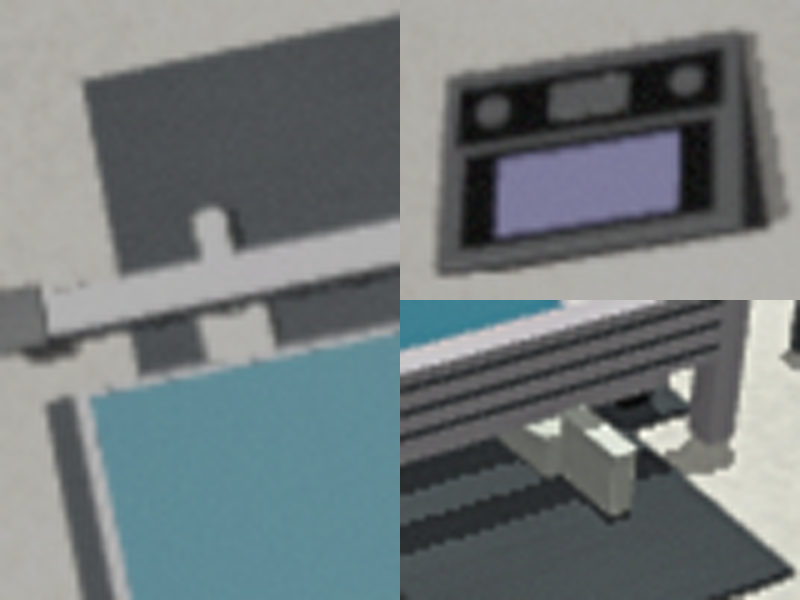

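The crop shows the fin end at crop (212,207), pointing away from the robot on the left half of the cradle. The wide key is at crop (589,97), with the round keys at (493,110) and (688,80). Next I turn these into poses.

```bash
cat >> h.py <<'E'
from scipy.spatial.transform import Rotation as Ro
def go(pos,R=None,st=None):
    """shift/turn in current tool axes to reach TCP pos, rotation R"""
    s=st or manip.read_state(); R0=Ro.from_euler("xyz",s["eef_rot"]); R=R or R0
    return np.round(R0.inv().apply(np.asarray(pos)-s["eef_pos"]),1), np.round((R0.inv()*R).as_rotvec(),3)
def tilt(out,th):
    """tool frame: x outward (unit azimuth rad 'out'), z down leaning so the gripper leans outward by th"""
    o=np.array([np.cos(out),np.sin(out),0]); z=-np.sin(th)*o-np.cos(th)*np.array([0,0,1]); 
    y=np.array([np.sin(out),-np.cos(out),0]); return Ro.from_matrix(np.c_[np.cross(y,z),y,z])
E
python3 - <<'E'
from h import *
pt=np.load("top0.npz"); W=cloud("top",pt["d"])
cr=lambda u,v:(195+u/5.97,170+v/6.)
a=np.radians(11.33); X=-np.array([np.cos(a),np.sin(a)]); Y=np.array([np.sin(a),-np.cos(a)])
print("plate corner",plane("top",cr(85,80),6))
u=cr(47,305),cr(400,232); print("beam far edge z115",plane("top",u,115)); u=cr(50,333),cr(400,255); print("beam near edge",plane("top",u,115))
print("fin end,left,right @48",plane("top",[cr(210,206),cr(193,225),cr(229,225)],48))
print("ramp L/R near bed",plane("top",[cr(203,330),cr(270,330)],[25]))
print("bed edge ends z~37", plane("top",[cr(90,396),cr(400,327)],37))
# console
cc=lambda u,v:(105+u/5.48,213+v/5.4545)
k=np.array([cc(493,110),cc(589,97),cc(688,80)])
for x in k: 
    i,j=np.round(x).astype(int); P=W[j-1:j+2,i-1:i+2].reshape(-1,3); print("key",np.median(P,0))
scr=[cc(497,158),cc(680,130),cc(683,210),cc(497,238)]
m=np.zeros((420,560),np.uint8); cv2.fillPoly(m,[np.int32([cc(462,85),cc(725,55),cc(738,205),cc(455,245)])],1)
P=W[m>0]; P=P[np.isfinite(P).all(1)&(P[:,2]>20)&(P[:,2]<110)]; c=np.median(P,0); 
for _ in range(3):
    n=np.linalg.svd(P-P.mean(0))[2][2]; n*=np.sign(n[2]); r=(P-P.mean(0))@n; P=P[abs(r)<4]
print("face",P.mean(0),n,np.degrees(np.arccos(n[2])),np.degrees(np.arctan2(n[1],n[0])))
# tray coupler/bearing
t=np.zeros((420,560),bool); t[185:265,335:418]=1; t&=(pt["p"].max(2)<60)&(W[...,2]<30); print(rect(W[t]))
E
```

```text
plate corner [[644.52094197 159.68718145   6.        ]]
beam far edge z115 [[516.56404516 161.70815815 115.        ]
 [550.05906078  -8.50489932 115.        ]]
beam near edge [[503.09128663 160.15673043 115.        ]
 [538.97655666  -8.44939204 115.        ]]
fin end,left,right @48 [[572.45213483  89.94195611  48.        ]
 [562.94402784  98.49868412  48.        ]
 [562.75901305  80.33385621  48.        ]]
ramp L/R near bed [[512.25101528  95.73338082  25.        ]
 [511.93293074  61.58669163  25.        ]]
bed edge ends z~37 [[478.40194897 151.60445908  37.        ]
 [511.70185594  -5.04430448  37.        ]]
key [490.62671479 203.39770368   1.40457466]
key [496.55821703 150.73636176   1.57450882]
key [502.84060489  89.17552642  27.34420158]
face [462.18807051 107.81402154  36.08514881] [-0.06497414 -0.05143729  0.99656037] 4.753551556686025 -141.6328205896045
(array([ 505.9, -353.4]), array([188.2, 185.9]), 88.65)
```

```bash
python3 - <<'E'
from h import *
pt=np.load("top0.npz"); W=cloud("top",pt["d"])
cc=lambda u,v:(105+(u-400)/5.48,213+v/5.4545)
for x in [cc(493,110),cc(589,97),cc(688,80)]:
    i,j=np.round(x).astype(int); print("key",np.median(W[j-1:j+2,i-1:i+2].reshape(-1,3),0))
m=np.zeros((420,560),np.uint8); cv2.fillPoly(m,[np.int32([cc(462,85),cc(725,55),cc(738,205),cc(455,245)])],1)
P=W[m>0]
for _ in range(4):
    n=np.linalg.svd(P-P.mean(0))[2][2]; n*=np.sign(n[2]); r=(P-P.mean(0))@n; P=P[abs(r)<4]
print("face",P.mean(0),n,np.degrees(np.arccos(n[2])),np.degrees(np.arctan2(n[1],n[0])))
R=tilt(np.radians(11.5),np.radians(28)); g=np.array([555.8,86.1,34]); z=R.as_matrix()[:,2]; x=g+19*z
print("tcp grasp",x,"pre",x-110*z); print(go(x-110*z,R))
E
```

```text
key [488.54068631 418.30864413  47.70422784]
key [494.04507452 365.17931117  51.15498469]
key [502.85982712 308.03530164  49.12593058]
face [467.48565966 358.46861464  63.35393504] [0.84085417 0.1322284  0.52486181] 58.34105898035193 8.936852237134612
tcp grasp [547.05911113  84.32164606  17.22399574] pre [597.66425721  94.61737939 114.34823095]
(array([ 579.7, -376.2,   91. ]), array([ 0.059, -0.486,  0.242]))
```

```bash
r='[100,580,-376,-20,0.059,-0.486,0.242]'; true
python3 -m crank '[[100,580,-376,-20,0.059,-0.486,0.242],[100,580,-376,-20,0.059,-0.486,0.242],[100,580,-376,-20,0.059,-0.486,0.242],[100,580,-376,-20,0.059,-0.486,0.242],[100,580,-376,-20,0.059,-0.486,0.242],[100,580,-376,-20,0.059,-0.486,0.242],[100,580,-376,-20,0.059,-0.486,0.242],[100,580,-376,-20,0.059,-0.486,0.242],[100,580,-376,-20,0.059,-0.486,0.242],[100,580,-376,-20,0.059,-0.486,0.242]]' 45
python3 - <<'E'
from h import *
R=tilt(np.radians(11.5),np.radians(28)); g=np.array([555.8,86.1,34]); z=R.as_matrix()[:,2]; x=g+19*z
print(go([598,94.6,200],R)); s=manip.read_state(); print(s["eef_pos"],s["joints"])
E
```

```text
clock: 1.1
eef_pos: [494.8, -74.3, 219.5]
eef_rot: [3.14, 0.489, 0.201]
wrist_force: [0.3, -0.6, -0.3]
finger_gap: 94.1
finger_force: 0.0
(array([ 128.2, -144.9,  -46.3]), array([0.001, 0.   , 0.   ]))
[494.7965024  -74.30590848 219.4528923 ] [-0.13729956  0.47299549  1.3245157  -0.16212748  1.80581089  1.23170315]
```

```bash

python3 -m crank '[[100,128,-145,-46,0,0,0],[100,128,-145,-46,0,0,0],[100,128,-145,-46,0,0,0],[100,128,-145,-46,0,0,0],[100,128,-145,-46,0,0,0],[100,128,-145,-46,0,0,0]]' 45
python3 - <<'E'
from h import *
R=tilt(np.radians(11.5),np.radians(28)); g=np.array([555.8,86.1,34]); z=R.as_matrix()[:,2]; x=g+19*z
print(go(x-50*z,R)); 
p,d,W=grab("top"); w=np.zeros((420,560),bool); q,e,S=grab("scene")
T=np.zeros((500,800,3),np.uint8)
T[:,:400]=cv2.resize(p[150:250,190:270][:,:,::-1],(400,500),interpolation=cv2.INTER_CUBIC)
T[:,400:]=cv2.resize(q[130:255,280:380][:,:,::-1],(400,500),interpolation=cv2.INTER_CUBIC)
cv2.imwrite("pics/c2.png",T)
E
```

```text
clock: 1.7
eef_pos: [596.9, 93.2, 198.7]
eef_rot: [3.14, 0.49, 0.202]
wrist_force: [0.0, -0.5, -0.1]
finger_gap: 94.3
finger_force: 0.0
(array([ 40.7,  -1.5, 133.9]), array([0.002, 0.002, 0.001]))
```

View pics/c2.png

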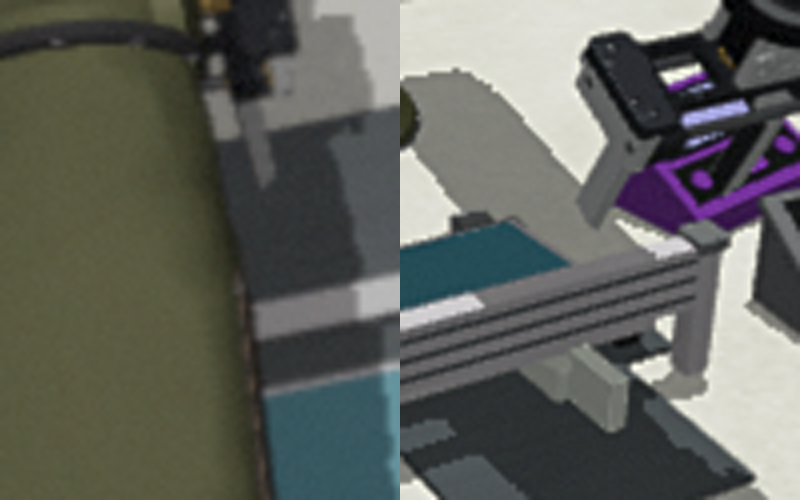

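The crop shows the open gripper leaning outward above the beam, and the fin clear at crop (600,380) in the scene half. I'm moving to 50 mm before the grasp.

```bash

python3 -m crank '[[100,41,-1.5,0,0.002,0.002,0.001],[100,41,-1.5,50,0.002,0.002,0.001],[100,41,-1.5,90,0.002,0.002,0.001],[100,41,-1.5,120,0.002,0.002,0.001],[100,41,-1.5,134,0.002,0.002,0.001],[100,41,-1.5,134,0.002,0.002,0.001]]' 45
python3 - <<'E'
from h import *
R=tilt(np.radians(11.5),np.radians(28)); g=np.array([555.8,86.1,34]); z=R.as_matrix()[:,2]; x=g+19*z
print(go(x,R)); 
q,e,S=grab("scene")
cv2.imwrite("pics/c3.png",cv2.resize(q[150:260,280:400][:,:,::-1],(655,600),interpolation=cv2.INTER_CUBIC))
c=280,150
print(proj("scene",[g,x-50*z]))
E
```

```text
clock: 2.4
eef_pos: [569.4, 87.2, 61.8]
eef_rot: [-3.141, 0.489, 0.198]
wrist_force: [-0.3, 0.1, 0.6]
finger_gap: 93.9
finger_force: 0.0
(array([ 1.1, -1.6, 49.9]), array([-0.002,  0.   , -0.003]))
[[329.6274353  225.88780643]
 [333.40118588 220.17578362]]
```

View pics/c3.png

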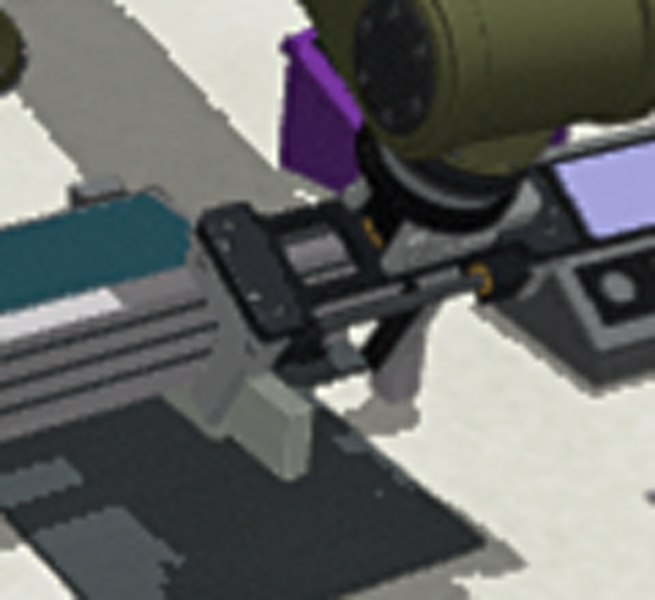

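The fingers straddle the fin, whose end is at crop (295,440). I'll go down the last 50 mm, narrow the gripper, then close.

```bash

python3 -m crank '[[100,1,-1.5,20,0,0,-0.003],[100,1,-1.5,38,0,0,-0.003],[100,1,-1.5,49,0,0,-0.003],[60,1,-1.5,50,0,0,-0.003],[40,1,-1.5,50,0,0,-0.003],[30,1,-1.5,50,0,0,-0.003],[25,1,-1.5,50,0,0,-0.003],[25,1,-1.5,50,0,0,-0.003]]' 8
python3 - <<'E'
from h import *
q,e,S=grab("scene")
cv2.imwrite("pics/c4.png",cv2.resize(q[190:260,290:360][:,:,::-1],(600,600),interpolation=cv2.INTER_CUBIC))
E
```

```text
clock: 3.25
eef_pos: [548.7, 85.7, 18.1]
eef_rot: [-3.14, 0.486, 0.203]
wrist_force: [-0.4, -0.2, -0.6]
finger_gap: 57.3
finger_force: 0.0
```

View pics/c4.png

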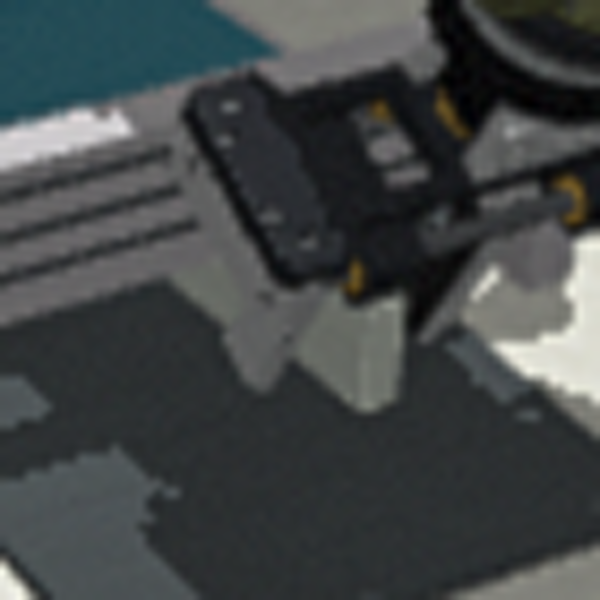

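The right finger stands beside the fin, and the fin end shows just outside it at crop (370,370). Closing now.

```bash

python3 -m crank '[[22,0,0,0,0,0,0],[20,0,0,0,0,0,0],[18,0,0,0,0,0,0],[16,0,0,0,0,0,0],[14,0,0,0,0,0,0],[12,0,0,0,0,0,0],[10,0,0,0,0,0,0],[10,0,0,0,0,0,0]]' 8
python3 -m crank '[[8,0,0,0,0,0,0],[8,0,0,0,0,0,0],[8,0,0,0,0,0,0],[8,0,0,0,0,0,0],[8,0,0,0,0,0,0],[8,0,0,0,0,0,0]]' 8
```

```text
clock: 4.1
eef_pos: [548.5, 86.0, 17.7]
eef_rot: [-3.139, 0.486, 0.203]
wrist_force: [1.9, 5.4, -0.3]
finger_gap: 16.0
finger_force: 8.0
clock: 4.7
eef_pos: [548.5, 86.0, 17.7]
eef_rot: [-3.139, 0.486, 0.203]
wrist_force: [1.9, 5.2, -0.3]
finger_gap: 15.4
finger_force: 8.0
```

```bash

python3 -m crank '[[8,0,-0.3,0,0,0,0],[8,0,-0.3,0,0,0,0],[8,0,-0.3,0,0,0,0],[8,0,-0.3,0,0,0,0]]' 45
python3 -m crank '[[8,2,0,-1,0,0,0],[8,4,0,-2.1,0,0,0],[8,6,0,-3.2,0,0,0],[8,8,0,-4.2,0,0,0],[8,8.8,0,-4.7,0,0,0],[8,8.8,0,-4.7,0,0,0],[8,8.8,0,-4.7,0,0,0],[8,8.8,0,-4.7,0,0,0],[8,8.8,0,-4.7,0,0,0]]' 45
```

```text
clock: 5.1
eef_pos: [548.5, 86.2, 17.7]
eef_rot: [-3.14, 0.486, 0.203]
wrist_force: [2.1, 5.4, -1.8]
finger_gap: 15.9
finger_force: 45.0
clock: 6.0
eef_pos: [556.7, 87.2, 17.7]
eef_rot: [-3.141, 0.491, 0.203]
wrist_force: [-10.6, -2.0, 3.0]
finger_gap: 15.9
finger_force: 45.0
```

```bash

python3 -m crank '[[8,2,0,-1,0,0,0],[8,4,0,-2.1,0,0,0],[8,6,0,-3.2,0,0,0],[8,8,0,-4.2,0,0,0],[8,8.8,0,-4.7,0,0,0],[8,8.8,0,-4.7,0,0,0],[8,8.8,0,-4.7,0,0,0],[8,8.8,0,-4.7,0,0,0],[8,8.8,0,-4.7,0,0,0]]' 45
python3 - <<'E'
from h import *
q,e,S=grab("scene"); q0=np.load("scene0.npz")
T=np.hstack([cv2.resize(a[180:260,235:355][:,:,::-1],(400,267),interpolation=cv2.INTER_CUBIC) for a in (q0["p"],q)])
cv2.imwrite("pics/c5.png",T)
E
python3 -m crank '[[8,2,0,-1,0,0,0],[8,4,0,-2.1,0,0,0],[8,6,0,-3.2,0,0,0],[8,8,0,-4.2,0,0,0],[8,8.8,0,-4.7,0,0,0],[8,8.8,0,-4.7,0,0,0],[8,8.8,0,-4.7,0,0,0],[8,8.8,0,-4.7,0,0,0],[8,8.8,0,-4.7,0,0,0]]' 45
```

```text
clock: 6.9
eef_pos: [566.6, 89.2, 17.7]
eef_rot: [-3.141, 0.491, 0.203]
wrist_force: [-9.5, -2.4, 2.6]
finger_gap: 15.8
finger_force: 45.0
clock: 7.85
eef_pos: [576.5, 91.2, 17.7]
eef_rot: [-3.141, 0.49, 0.202]
wrist_force: [-9.9, -1.5, 2.8]
finger_gap: 15.9
finger_force: 45.0
```

View pics/c5.png

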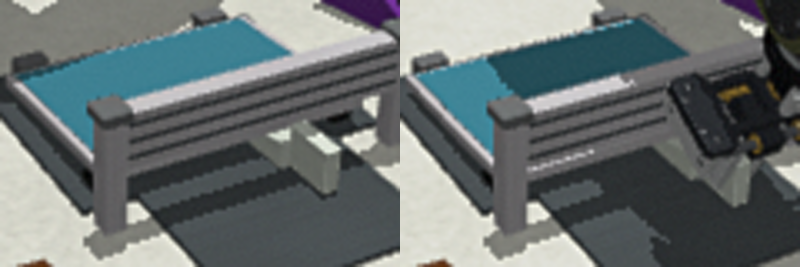

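The wedge moves with the gripper: the fin end went from crop (330,180) to (738,190) minus the 400 offset, and the bed is sinking. I'll continue the tugs.

```bash

python3 -m crank '[[8,2,0,-1,0,0,0],[8,4,0,-2.1,0,0,0],[8,6,0,-3.2,0,0,0],[8,8,0,-4.2,0,0,0],[8,8.8,0,-4.7,0,0,0],[8,8.8,0,-4.7,0,0,0],[8,8.8,0,-4.7,0,0,0],[8,8.8,0,-4.7,0,0,0],[8,8.8,0,-4.7,0,0,0]]' 45
python3 -m crank '[[8,2,0,-1,0,0,0],[8,4,0,-2.1,0,0,0],[8,6,0,-3.2,0,0,0],[8,8,0,-4.2,0,0,0],[8,8.8,0,-4.7,0,0,0],[8,8.8,0,-4.7,0,0,0],[8,8.8,0,-4.7,0,0,0],[8,8.8,0,-4.7,0,0,0],[8,8.8,0,-4.7,0,0,0]]' 45
python3 -m crank '[[8,2,0,-1,0,0,0],[8,4,0,-2.1,0,0,0],[8,6,0,-3.2,0,0,0],[8,8,0,-4.2,0,0,0],[8,8.8,0,-4.7,0,0,0],[8,8.8,0,-4.7,0,0,0],[8,8.8,0,-4.7,0,0,0],[8,8.8,0,-4.7,0,0,0],[8,8.8,0,-4.7,0,0,0]]' 45
python3 -m crank '[[8,2,0,-1,0,0,0],[8,4,0,-2.1,0,0,0],[8,6,0,-3.2,0,0,0],[8,8,0,-4.2,0,0,0],[8,8.8,0,-4.7,0,0,0],[8,8.8,0,-4.7,0,0,0],[8,8.8,0,-4.7,0,0,0],[8,8.8,0,-4.7,0,0,0],[8,8.8,0,-4.7,0,0,0]]' 45
```

```text
clock: 8.75
eef_pos: [586.3, 93.2, 17.7]
eef_rot: [-3.141, 0.49, 0.202]
wrist_force: [-8.8, -1.0, 2.1]
finger_gap: 15.8
finger_force: 45.0
clock: 9.65
eef_pos: [597.2, 95.9, 17.9]
eef_rot: [-3.14, 0.486, 0.203]
wrist_force: [-1.1, -1.3, -1.6]
finger_gap: 15.5
finger_force: 45.0
clock: 10.55
eef_pos: [606.9, 97.9, 17.9]
eef_rot: [-3.14, 0.486, 0.203]
wrist_force: [-0.5, -0.2, -1.5]
finger_gap: 15.4
finger_force: 45.0
clock: 11.45
eef_pos: [616.7, 100.0, 18.0]
eef_rot: [-3.14, 0.486, 0.203]
wrist_force: [0.7, -0.0, -1.0]
finger_gap: 15.8
finger_force: 45.0
```

```bash

python3 -m crank '[[8,4.4,0,-2.3,0,0,0],[8,8.8,0,-4.7,0,0,0],[8,8.8,0,-4.7,0,0,0],[8,8.8,0,-4.7,0,0,0],[8,8.8,0,-4.7,0,0,0],[8,13.2,0,-7,0,0,0],[8,17.7,0,-9.4,0,0,0],[8,17.7,0,-9.4,0,0,0],[8,17.7,0,-9.4,0,0,0],[8,17.7,0,-9.4,0,0,0]]' 45
python3 -m crank '[[8,4.4,0,-2.3,0,0,0],[8,8.8,0,-4.7,0,0,0],[8,8.8,0,-4.7,0,0,0],[8,8.8,0,-4.7,0,0,0],[8,8.8,0,-4.7,0,0,0],[8,13.2,0,-7,0,0,0],[8,17.7,0,-9.4,0,0,0],[8,17.7,0,-9.4,0,0,0],[8,17.7,0,-9.4,0,0,0],[8,17.7,0,-9.4,0,0,0]]' 45
python3 - <<'E'
from h import *
s=manip.read_state(); print(s["joints"])
q,e,S=grab("scene"); p,d,W=grab("top")
cv2.imwrite("pics/c6.png",np.hstack([cv2.resize(q[170:270,230:370][:,:,::-1],(448,320),interpolation=cv2.INTER_CUBIC),cv2.resize(p[160:260,330:430][:,:,::-1],(320,320),interpolation=cv2.INTER_CUBIC)]))
E
```

```text
clock: 12.45
eef_pos: [636.3, 104.0, 17.9]
eef_rot: [-3.14, 0.487, 0.203]
wrist_force: [-0.6, -0.1, -1.0]
finger_gap: 15.6
finger_force: 45.0
clock: 13.45
eef_pos: [655.9, 108.0, 18.0]
eef_rot: [-3.14, 0.487, 0.203]
wrist_force: [0.3, 0.0, -0.2]
finger_gap: 15.3
finger_force: 45.0
[ 0.12269458  1.07385394  0.7847522  -0.03646741  1.76816021  1.49278677]
```

View pics/c6.png

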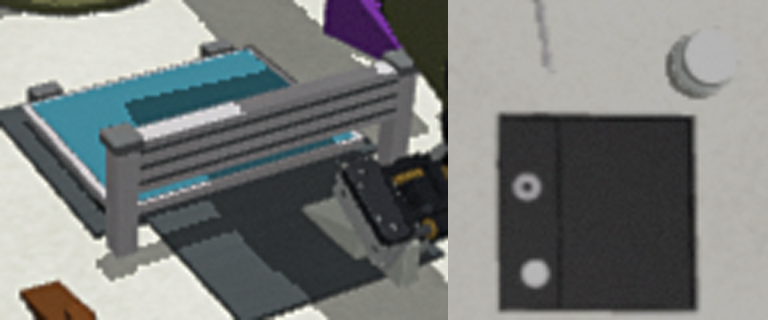

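The bed is fully down on its rests and the wedge is clear of the beam at crop (330,225). The tray, empty in its wide bay, spans crop (500–695, 115–310), with the jar at (705,62). I'm lifting the wedge and working out the placement.

```bash

python3 -m crank '[[8,-5,0,-9,0,0,0],[8,-14,0,-26,0,0,0],[8,-30,0,-56,0,0,0],[8,-47,0,-88,0,0,0],[8,-60,0,-112,0,0,0],[8,-66,0,-124,0,0,0]]' 45
python3 - <<'E'
from h import *
cc=lambda a,b:(330+(a-448)/3.2,160+b/3.2)
print("rim corners",plane("top",[cc(500,115),cc(695,117),cc(695,310),cc(500,310)],18).round(1).tolist())
print("divider",plane("top",[cc(558,120),cc(558,305)],18)); print("jar",plane("top",cc(708,58),70))
az=np.radians(1.); R=tilt(az,.487); print(go([537,-375,158],R))
E
```

```text
clock: 14.15
eef_pos: [656.4, 107.8, 163.4]
eef_rot: [-3.14, 0.481, 0.203]
wrist_force: [-0.7, -0.8, -1.1]
finger_gap: 15.8
finger_force: 45.0
rim corners [[598.9, -263.3, 18.0], [595.3, -452.2, 18.0], [409.7, -445.5, 18.0], [412.3, -258.9, 18.0]]
divider [[ 593.50390508 -319.04178968   18.        ]
 [ 416.33284372 -314.26136072   18.        ]]
jar [[ 643.52792122 -454.48966121   70.        ]]
(array([-187.3,  449.1,  103.2]), array([ 0.085, -0.006,  0.164]))
```

```bash

python3 -m crank '[[8,-9,22,5,0.004,0,0.008],[8,-24,58,13,0.011,0,0.021],[8,-42,99,23,0.019,-0.001,0.036],[8,-60,144,33,0.027,-0.002,0.052],[8,-79,189,43,0.036,-0.003,0.069],[8,-97,234,54,0.044,-0.003,0.085],[8,-116,279,64,0.053,-0.004,0.102],[8,-135,323,74,0.061,-0.004,0.118],[8,-152,364,84,0.069,-0.005,0.133],[8,-165,395,91,0.075,-0.005,0.144]]' 45
python3 - <<'E'
from h import *
R=tilt(np.radians(1.),.487); print(go([537,-375,110],R))
E
```

```text
clock: 15.15
eef_pos: [549.0, -319.6, 154.8]
eef_rot: [-3.142, 0.492, 0.037]
wrist_force: [0.6, 0.3, -1.0]
finger_gap: 16.0
finger_force: 45.0
(array([ 8.7, 54.9, 46.2]), array([0.009, 0.005, 0.018]))
```

```bash

python3 -m crank '[[8,3,22,10,0.004,0.002,0.008],[8,6,43,25,0.007,0.004,0.014],[8,8.7,55,40,0.009,0.005,0.018],[8,8.7,55,46,0.009,0.005,0.018],[8,8.7,55,46,0.009,0.005,0.018],[8,8.7,55,46,0.009,0.005,0.018],[8,8.7,55,46,0.009,0.005,0.018]]' 45
python3 - <<'E'
from h import *
R=tilt(np.radians(1.),.487); print(go([537,-375,22],R))
q,e,S=grab("scene")
cv2.imwrite("pics/c7.png",cv2.resize(q[140:310,80:250][:,:,::-1],(600,600),interpolation=cv2.INTER_CUBIC))
E
```

```text
clock: 15.85
eef_pos: [539.2, -371.8, 110.9]
eef_rot: [3.14, 0.485, 0.02]
wrist_force: [-0.1, -0.4, -0.9]
finger_gap: 15.7
finger_force: 45.0
(array([39.4,  3.1, 79.7]), array([ 0.003, -0.002,  0.003]))
```

View pics/c7.png

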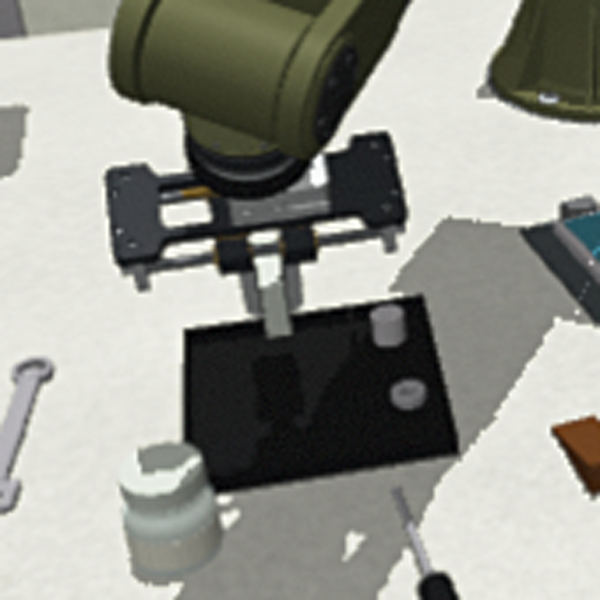

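The gripper holds the wedge (fin end at crop (278,320)) over the empty wide bay. The jar at (165,510) and the small parts are clear. Lowering.

```bash

python3 -m crank '[[8,8,1,16,0,0,0.001],[8,18,2,36,0,0,0.002],[8,27,3,54,0,0,0.003],[8,34,3,69,0.003,-0.002,0.003],[8,38,3,76,0.003,-0.002,0.003],[8,39.4,3,79.7,0.003,-0.002,0.003],[8,39.4,3,79.7,0.003,-0.002,0.003],[8,39.4,3,79.7,0.003,-0.002,0.003]]' 45
python3 - <<'E'
from h import *
print(go([537,-375,15.7],tilt(np.radians(1.),.487)))
E
```

```text
clock: 16.7
eef_pos: [536.5, -375.9, 22.0]
eef_rot: [3.142, 0.487, 0.015]
wrist_force: [-0.3, -1.0, 0.4]
finger_gap: 15.6
finger_force: 45.0
(array([ 3.4, -0.9,  5.3]), array([-0.001,  0.   , -0.002]))
```

```bash

python3 -m crank '[[8,0.9,0,1.8,0,0,0],[8,1.8,0,3.5,0,0,0],[8,2.5,0,4.6,0,0,0],[8,2.5,0,4.6,0,0,0],[8,2.5,0,4.6,0,0,0]]' 45
python3 -m crank '[[8,0.2,0,0.4,0,0,0],[8,0.4,0,0.8,0,0,0],[8,0.4,0,0.8,0,0,0],[8,0.4,0,0.8,0,0,0]]' 45
```

```text
clock: 17.2
eef_pos: [536.2, -375.6, 15.9]
eef_rot: [-3.141, 0.488, 0.016]
wrist_force: [0.3, 0.4, -1.2]
finger_gap: 15.6
finger_force: 45.0
clock: 17.6
eef_pos: [536.2, -375.7, 15.7]
eef_rot: [-3.141, 0.488, 0.016]
wrist_force: [-1.6, 1.4, 5.5]
finger_gap: 15.8
finger_force: 45.0
```

Contact at 5.5 N. Opening, then backing out along the tool axis.

```bash

python3 -m crank '[[17,0,0,0,0,0,0],[19,0,0,0,0,0,0],[22,0,0,0,0,0,0],[28,0,0,0,0,0,0],[36,0,0,0,0,0,0],[42,0,0,0,0,0,0],[42,0,0,0,0,0,0],[42,0,0,0,0,0,0]]' 10
python3 -m crank '[[42,0,0,-8,0,0,0],[42,0,0,-25,0,0,0],[42,0,0,-55,0,0,0],[42,0,0,-95,0,0,0],[42,0,0,-130,0,0,0],[42,0,0,-150,0,0,0],[42,0,0,-150,0,0,0]]' 10
python3 - <<'E'
from h import *
q,e,S=grab("scene"); p,d,W=grab("top")
cv2.imwrite("pics/c8.png",np.hstack([cv2.resize(q[210:290,110:230][:,:,::-1],(480,320),interpolation=cv2.INTER_CUBIC),cv2.resize(p[160:260,330:430][:,:,::-1],(320,320),interpolation=cv2.INTER_CUBIC)]))
m=np.zeros((420,560),bool); m[225:275,130:212]=1
w=m&(q.min(2)>110)&(S[...,2]>6)&(S[...,2]<60); print(w.sum(),rect(S[w]),np.percentile(S[w][:,2],[2,50,98]))
E
```

```text
clock: 18.4
eef_pos: [536.2, -375.6, 15.0]
eef_rot: [-3.141, 0.488, 0.016]
wrist_force: [-0.4, 1.3, 0.1]
finger_gap: 39.1
finger_force: 0.0
clock: 19.1
eef_pos: [608.1, -374.6, 150.3]
eef_rot: [3.14, 0.484, 0.015]
wrist_force: [-0.2, 0.2, -1.2]
finger_gap: 39.6
finger_force: 0.0
365 (array([ 489.2, -361.5]), array([171. , 156.5]), 89.29) [ 6.99863177 24.83404268 46.737979  ]
```

View pics/c8.png

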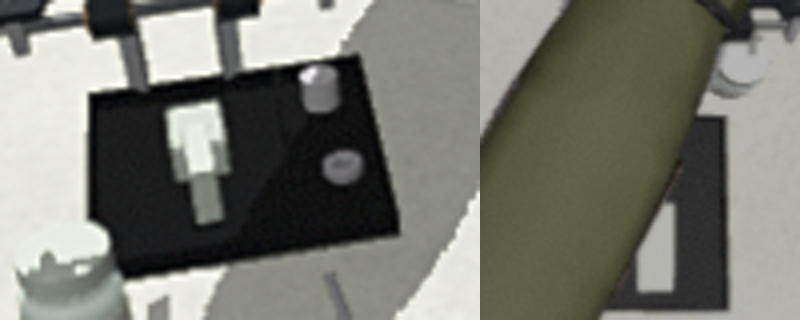

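The wedge lies upright on its underside in the wide bay: fin at crop (197,130), nose at (207,205), and top at 46.7 mm, which equals floor plus fin. Now I'll locate the key from the unobstructed first images.

```bash
python3 - <<'E'
from h import *
out={}
for n,f in (("top","top0.npz"),("scene","scene0.npz")):
    A=np.load(f); p=A["p"]; W=cloud(n,A["d"]); g=cv2.GaussianBlur(p,(0,0),0.6).astype(int)
    near=(np.abs(W-[494,364,50])<[40,80,35]).all(-1)
    scr=(np.abs(W-[460,358,70])<[60,80,45]).all(-1)&(g[...,2]-g[...,1]>15)
    ker=np.ones((5,5),np.uint8)
    P=W[cv2.erode(scr.astype(np.uint8),np.ones((3,3)))>0]
    for _ in range(3):
        c=P.mean(0); nn=np.linalg.svd(P-c)[2][2]; nn*=np.sign(nn[2]); r=(P-c)@nn; P=P[abs(r)<3]
    print(n,"screen",len(P),c.round(1),"tilt",np.degrees(np.arccos(nn[2])).round(1),"az",np.degrees(np.arctan2(nn[1],nn[0])).round(1),"std",r.std().round(2))
    v,u=np.where(near); b=(slice(v.min(),v.max()+1),slice(u.min(),u.max()+1)); 
    G=p[b].max(2); off=np.array([u.min(),v.min()]); dark=(G<45).astype(np.uint8)
    fill=cv2.morphologyEx(dark,cv2.MORPH_CLOSE,np.ones((11,11),np.uint8))
    hole=((fill>0)&(G>62)).astype(np.uint8)
    k,l,s,ce=cv2.connectedComponentsWithStats(hole,connectivity=4)
    for i in range(1,k):
        if s[i,4]>12:
            uv=ce[i]+off; j=np.round(uv).astype(int); print(n,"blob",s[i].tolist(),uv.round(1),np.median(W[j[1]-1:j[1]+2,j[0]-1:j[0]+2].reshape(-1,3),0).round(1))
print(proj("scene",[[494,365,51],[488.5,418,49],[502,308,49]]).round(1).tolist(),proj("top",[[494,365,51]]))
E
```

```text
top screen 269 [447.4 357.7  75.5] tilt 32.8 az 7.3 std 1.64
top blob [38, 0, 13, 5, 51] [155.4 220.5] [526.1 321.5  31.1]
top blob [43, 6, 5, 5, 20] [156.9 227.3] [505.9 310.9  47.9]
top blob [40, 6, 17, 20, 109] [163.7 234.7] [480.7 285.9  61.4]
top blob [20, 7, 15, 9, 94] [139.1 230.4] [497.4 367.3  47.7]
top blob [0, 11, 11, 15, 69] [114.3 237.7] [473.2 440.4  53. ]
top blob [7, 12, 6, 5, 23] [121.4 232.9] [488.6 421.8  47.2]
scene screen 268 [449.5 356.6  73.9] tilt 28.5 az 8.6 std 1.46
scene blob [31, 0, 6, 5, 25] [411.1 185.9] [462.4 401.4  65.1]
scene blob [0, 1, 42, 25, 171] [391.  195.6] [484.4 317.4  54.7]
scene blob [40, 9, 6, 5, 23] [420.7 194.8] [490.1 421.7  45.1]
scene blob [22, 11, 15, 9, 87] [406.8 198.6] [503.5 362.9  47.6]
scene blob [49, 11, 4, 5, 17] [428.8 196.8] [492.1 448.7  34.4]
scene blob [12, 16, 6, 5, 24] [392.7 202. ] [505.  313.9  46.8]
[[406.1, 196.4], [419.9, 193.8], [390.9, 200.9]] [[139.09196737 231.01185727]]
```

```bash
python3 - <<'E'
from h import *
def tri(a,b):
    M=[];y=[]
    for n,uv in (("top",a),("scene",b)):
        c=optics.calibration(n); r=(rays(n,[uv])@c["R"])[0]; r/=np.linalg.norm(r); o=-c["R"].T@c["t"]; Q=np.eye(3)-np.outer(r,r); M.append(Q); y.append(Q@o)
    X=np.linalg.lstsq(np.vstack(M),np.hstack(y),rcond=None)[0]; return X, (np.vstack(M)@X-np.hstack(y)).round(1)
K=[tri(a,b) for a,b in (((139.1,230.4),(406.8,198.6)),((121.4,232.9),(420.7,194.8)),((156.9,227.3),(392.7,202)))]
for k in K: print(k[0].round(1),k[1])
d=K[1][0]-K[2][0]; print("az",np.degrees(np.arctan2(-d[0],d[1])),np.linalg.norm(d))
key=K[0][0]; R=tilt(np.radians(8.),np.radians(30)); z=R.as_matrix()[:,2]
print("screen off along face:", (np.array([448.5,357,74.7])-key)@R.as_matrix()[:,2])
print("pre",key-60*z, go(key-60*z,R)); s=manip.read_state(); print(s["eef_pos"],s["joints"])
E
```

```text
[496.5 367.   44.4] [ 0.1  0.1  0.  -0.1 -0.1 -0. ]
[489.1 421.2  45.4] [ 0.  0.  0. -0. -0. -0.]
[505.4 312.2  46.2] [ 0.2  0.3  0.1 -0.2 -0.3 -0.1]
az 8.492644038832452 110.19635731752138
screen off along face: -1.8087223546014553
pre [526.18328005 371.16327009  96.3414768 ] (array([ -36.5, -746.8,   77.2]), array([-0.061, -0.034, -0.108]))
[ 606.29238023 -374.54433667  146.41252157] [-0.51481157  1.07962442  0.48016522 -0.26334484  1.99939233  0.9810713 ]
```

```bash

python3 -m crank '[[20,-8,0,-15,0,0,0],[10,-20,-20,-38,0,0,0],[0,-28,-60,-53,0,0,0],[0,-28,-105,-53,0,0,0],[0,-28,-150,-53,0,0,0],[0,-28,-195,-53,0,0,0],[0,-28,-240,-53,0,0,0],[0,-28,-285,-53,0,0,0],[0,-28,-330,-53,0,0,0],[0,-28,-370,-53,0,0,0]]' 10
python3 - <<'E'
from h import *
key=np.array([496.7,366.9,45.3]); R=tilt(np.radians(8.5),np.radians(30)); z=R.as_matrix()[:,2]
print(key-130*z,go(key-130*z,R))
E
```

```text
clock: 20.2
eef_pos: [599.6, -2.8, 206.4]
eef_rot: [-3.14, 0.491, 0.016]
wrist_force: [0.4, 0.7, 0.3]
finger_gap: 0.5
finger_force: 0.0
[560.98603112 376.50761172 157.88330249] (array([  -5.9, -379.8,   58.6]), array([-0.066, -0.033, -0.116]))
```

```bash

python3 -m crank '[[0,0,-40,0,-0.01,0,-0.02],[0,0,-85,0,-0.02,-0.01,-0.04],[0,0,-130,0,-0.03,-0.015,-0.055],[0,0,-175,0,-0.04,-0.02,-0.07],[0,-2,-220,10,-0.05,-0.025,-0.085],[0,-4,-265,22,-0.06,-0.03,-0.1],[0,-6,-310,36,-0.066,-0.033,-0.116],[0,-6,-350,50,-0.066,-0.033,-0.116],[0,-6,-375,58,-0.066,-0.033,-0.116],[0,-6,-380,58.6,-0.066,-0.033,-0.116]]' 10
python3 -m crank '[[0,0,0,0,0,0,0],[0,0,0,0,0,0,0],[0,0,0,0,0,0,0]]'
python3 - <<'E'
from h import *
key=np.array([496.7,366.9,45.3]); R=tilt(np.radians(8.5),np.radians(30)); z=R.as_matrix()[:,2]
print(go(key-15*z,R)); print(manip.read_state()["wrist_force"]@z)
E
```

```text
clock: 21.2
eef_pos: [560.2, 376.7, 156.0]
eef_rot: [3.139, 0.526, 0.15]
wrist_force: [0.7, 0.4, -0.1]
finger_gap: 0.6
finger_force: 0.0
clock: 21.5
eef_pos: [563.0, 373.3, 159.5]
eef_rot: [3.141, 0.521, 0.146]
wrist_force: [0.0, -0.5, -0.4]
finger_gap: 0.3
finger_force: 0.0
(array([ -0.8,  -3.5, 117.1]), array([ 0.   , -0.003, -0.002]))
0.4142431315333075
```

```bash

python3 -m crank '[[0,-0.8,-3.5,25,0,0,0],[0,-0.8,-3.5,60,0,0,0],[0,-0.8,-3.5,92,0,0,0],[0,-0.8,-3.5,110,0,0,0],[0,-0.8,-3.5,117,0,0,0],[0,-0.8,-3.5,117,0,0,0],[0,-0.8,-3.5,117,0,0,0],[0,-0.8,-3.5,117,0,0,0]]' 10
python3 - <<'E'
from h import *
key=np.array([496.7,366.9,45.3]); R=tilt(np.radians(8.5),np.radians(30)); z=R.as_matrix()[:,2]
print(go(key,R)); print(manip.read_state()["wrist_force"]@z)
q,e,S=grab("scene"); 
E
```

```text
clock: 22.3
eef_pos: [504.3, 369.4, 59.0]
eef_rot: [3.141, 0.52, 0.148]
wrist_force: [1.2, 1.2, -0.4]
finger_gap: 0.7
finger_force: 0.0
(array([-0. ,  1.4, 15.8]), array([ 0.   , -0.004,  0.   ]))
-0.27862384988170114
```

```bash

python3 -m crank '[[0,0,1.4,3,0,0,0],[0,0,1.4,6,0,0,0],[0,0,1.4,9,0,0,0],[0,0,1.4,11,0,0,0],[0,0,1.4,11,0,0,0]]' 10 | grep -E "eef_pos|force"
for i in 1 ; do python3 -m crank '[[0,0,0,1,0,0,0],[0,0,0,1,0,0,0]]' | grep -E "eef_pos|wrist"; done
python3 -m crank '[[0,0,0,1,0,0,0],[0,0,0,1,0,0,0]]' | grep -E "eef_pos|wrist"
```

```text
eef_pos: [498.0, 367.1, 48.1]
wrist_force: [0.9, -0.4, 0.5]
finger_force: 0.0
eef_pos: [497.7, 367.1, 47.5]
wrist_force: [-0.4, 0.2, 0.0]
eef_pos: [497.4, 367.1, 46.9]
wrist_force: [0.9, -0.4, 1.7]
```

```bash

python3 -m crank '[[0,0,0,0.5,0,0,0],[0,0,0,0.5,0,0,0]]' | grep -E "eef_pos|wrist"
python3 - <<'E'
from h import *
n=-tilt(np.radians(8.5),np.radians(30)).as_matrix()[:,2]
a=[]
for _ in range(3): optics.camera("top"); a.append(manip.read_state()["wrist_force"]@n)
print(a,manip.read_state()["eef_pos"]@n)
E
```

```text
eef_pos: [497.2, 367.0, 46.5]
wrist_force: [1.1, 0.5, 4.1]
[np.float64(4.659647920065521), np.float64(3.373693601524677), np.float64(3.5575062380835667)] 313.1836856055663
```

```bash

python3 -m crank '[[0,0,0,0.35,0,0,0],[0,0,0,0.35,0,0,0],[0,0,0,0.35,0,0,0]]' | grep -E "eef_pos|wrist"
python3 - <<'E'
from h import *
n=-tilt(np.radians(8.5),np.radians(30)).as_matrix()[:,2]; s=manip.read_state(); print(s["wrist_force"]@n,s["eef_pos"]@n)
E
```

```text
eef_pos: [497.0, 367.0, 46.2]
wrist_force: [2.2, 0.9, 5.2]
5.63443140224132 312.88004728867173
```

```bash

python3 -m crank '[[0,0,0,-5,0,0,0],[0,0,0,-20,0,0,0],[0,0,0,-50,0,0,0],[0,0,0,-80,0,0,0],[0,0,0,-100,0,0,0],[0,0,0,-100,0,0,0],[0,0,0,-100,0,0,0],[0,0,0,-100,0,0,0]]' 10
python3 - <<'E'
from h import *
q,e,S=grab("scene"); m=np.zeros((420,560),bool); m[225:275,130:190]=1
w=m&(q.min(2)>110)&(S[...,2]>6)&(S[...,2]<60)&(S[...,1]<-330)&(S[...,1]>-430)&(S[...,0]<580)&(S[...,0]>420); print(w.sum(),rect(S[w]),np.percentile(S[w][:,2],[2,98]))
print(manip.read_state()["qd"].round(3)); print(manip.sign_off())
E
```

```text
clock: 24.7
eef_pos: [545.2, 374.2, 131.1]
eef_rot: [3.14, 0.524, 0.148]
wrist_force: [-0.2, 0.5, -1.5]
finger_gap: 0.3
finger_force: 0.0
226 (array([ 498.6, -377.3]), array([ 33.8, 133.8]), 89.09) [ 7.64257876 46.85322088]
[ 0.001 -0.003 -0.009  0.002  0.007 -0.001]
the job is handed in; nothing more can be done
None
```

The job is handed in at about 25 s: the wedge came out in tugs of about 1 cm with the bed settling on its rests, it lies flat in the wide tray bay, and the wide key was then pressed at about 5.6 N (one noisy reading; registration and bed speed were not measured directly).

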